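# Refit the roller head of a peristaltic pump and screw its keeper down

## Task

The pump's roller head has been cleaned and lies on the desk: put it back with both ends of its axle right down in the two open bearing slots, and swing the keeper over it. The keeper's captive knob will be sitting on the face of its threaded collar: turn it back (anticlockwise) with light pressure until it drops into the thread start, then turn it clockwise until it stops, so that the keeper is clamped down. Do not disturb the wash bottle, the vials or the loose sampler cone.

Things in the scene. Friction and masses are not known exactly. Their poses are not given: they have to be found in the camera images.
- rotor_center (a point): Centre of the loose roller head (160 g): a drum of 12 steel rollers, 48 mm over all, between two grey end plates (outer faces 22 mm to each side). Its y axis is the axle, 8 mm thick, ends 35 mm to each side, both alike. It lies on two rollers, axle level, centre 23 mm above the desk. Pads closing across the drum, square to the axle, meet it 47 mm wide; rollers are 36 mm long.
- deck: Pump's sloping deck, a fixed frame: origin mid-deck on its surface, 80 mm above the desk; x up the slope away from the robot, y left, z out of the deck, which leans 30 degrees to the robot. White housing 210 mm wide, 160 deep, 115 high. Two white cheeks (y 24 to 32 and -32 to -24 mm, x -20 to 20, 45 high) have slots at x 0. Deck bare for fingers between them, x -55 to 55 mm.
- slot_left (a point): Seat of the axle's centre line in the left cheek, at deck (0, 28, 28) mm. The slot runs along deck z: 9.6 mm wide, floor at z 24, walls flaring from z 38 to a mouth 19 mm wide at z 45. Seated, the roller head's centre is at deck (0, 0, 28), with 1 mm play in x and 2 mm in y, and its drum reaches up to z 52.
- slot_right (a point): The same in the right cheek, at deck (0, -28, 28) mm.
- keeper_hinge (a point): On the keeper's hinge axis, which runs along deck x: deck (0, 62, 64) mm, between two posts at x 20 and -20 that reach z 71. At keeper angle a, a point r from the hinge along the keeper is at deck y = 62 - r cos(a), z = 64 + r sin(a).
- keeper (a joint): Angle (rad) of the keeper, an aluminium bar 26 mm wide, 8 thick, swinging in the deck's y-z plane. 1.95: open, leaning left on its stop. Below 1.57 (upright) it falls shut by itself, slowly damped. About 0.09: down, the knob resting on the collar's face. 0.01 to 0.025: knob dropped in the thread start, sprung shoe on the rollers. 0: clamped home, parallel to the deck.
- keeper_tab (a point): Middle of the keeper's finger tab, 165 mm from the hinge on the keeper's centre plane. The tab (22 mm wide, 5 thick, 135 to 176 mm from the hinge) is the free end, beyond the knob. With the keeper open its outer, left face can be pushed to the right.
- collar (a point): Centre of the face of the steel threaded collar, deck (0, -60, 54) mm, 34 mm wide, axis along deck z. Two notches in its face, on its uphill and downhill sides, are the thread starts.
- knob (a joint): Turn of the captive knob (rad), plus = clockwise seen from outside. Free from -2.2 to a stop at 1.5 (0.02 N m); starts at 0.7 to 1.15. Backed to within 0.25 of 0 with the keeper down, it drops 8 mm with the keeper, by weight; fingers gripping it must follow or press lightly. Then forward: the thread takes hold by 0.5, is home from 1.25 (3 to 5 N pull). Forward without dropping clamps nothing.
- knob_grip (a point): Middle of the knob's black bar grip, on the knob's axis, 122 mm from the hinge and 28 mm outside the keeper's centre plane (keeper home: deck (0, -60, 92) mm). The bar is 36 mm long (this point's x), 12 thick (y) and 24 high (z, the knob's axis, away from the keeper), with 10 mm of clear height below it.
- wash_bottle: Squeeze wash bottle with a bent spout, 223 mm high, standing behind the pump to the left. Bystander.
- vial0: Small capped vial, 12 mm wide, 34 mm high, standing on the desk. Bystander.
- vial1: A second vial like it. Bystander.
- cone1: Grey metal sampler cone, 33 mm wide, 15 mm high, lying on the desk beside the dish. Bystander.
Things that resemble listed ones, but are neither listed nor needed, are in the scene too. There is more than one size of the part that bears rotor_center; the job needs the largest.

How it is judged:
By the outcome, as a careful person would: the job done as asked, in the order asked, and still so for the second after the job is handed in, with the robot touching nothing.
It also fails if it takes over 58 s, if anything falls off the work surface, if the arm or the gripper's body presses on something with over 40 N, if the wrist force passes 120 N, or if a joint passes its speed limit or range.

## Robot

A 6-joint arm with a two-finger parallel gripper is mounted at the origin on a cart in front of the work surface, level with it; the furniture and walls round the work are solid. World frame = base frame: x ahead of the robot, y to its left, z up, the work surface at z = 0. Lengths are in m, angles in rad, forces in N, time in s.
With the tool pointing down it reaches from about 0.325 to 0.775 m from the base axis. Payload 5.5 kg.
Tool frame: the origin (TCP) lies on the centre line of the jaws, within the pads' length; the fingertips stand 22 mm ahead of it and the grasp point (between the pads) lies 3 mm ahead of it (env.tip_reach is the z of the fingertips in the tool frame, in m); z points along the fingers, y is the line along which they close (so a half turn about z gives the same grasp; the last joint's range is limited). The gripper opens to 88 mm and grips with 3 to 60 N. Pads are 20 mm wide; open, the fingers measure 115 mm over their backs; the gripper's body (75 mm by 178 mm) begins 61 mm behind the grasp point.
Start: joints at [-1.191, 0.091, 1.231, -0, 1.82, -0.057], TCP at [0.254, -0.544, 0.245] pointing down, gripper open.
Joint ranges: [-2.87, 2.87], [-0.86, 2.18], [0.17, 2.46], [-1.51, 4.65], [0.06, 2.69], [-2.65, 2.65]. Speed limits (rad/s): [2.57, 2.57, 3.01, 3.14, 3.14, 3.14].

## Interface

Orientations are given as [roll, pitch, yaw] about the fixed x, y, z axes, in that order (R = Rz(yaw) Ry(pitch) Rx(roll)).
In Python, from plant import env gives the robot as it stands.
- The arm moves only by the tool arm_command, never from a script. Its argument "plan" is a list of rows, each a list of 7 numbers: the shift along the tool's x, y, z as a fraction of full scale, then the turn, a rotation vector about the tool's x, y, z as a fraction of full scale, then the gripper command: -1 is shut, 1 is fully open, values between are in proportion. A call has 1 to 8 rows; each row shifts and turns the commanded pose from where the row before left it, along the tool's axes as they then stand; what a row does not reach is not made up. Full scale, the value 1, is 2 cm for a shift and 0.15 rad for a turn. A row lasts 1/10 s, in which the tool goes at most 50 mm and 8.59 degrees, less where a joint would pass 70% of its speed; a pose out of reach is approached as far as the arm can. A call with a number of a shift or a turn outside -1 to 1 is refused whole. A call with a gripper value outside its range is refused whole. The fingers move at their own pace and stop on an object; the grip force is fixed at half the most. Time passes only in rows, so rows that do not move let the fingers close. It gives the time, the measured TCP pose, the force, the opening and the grip force at its end, in the units of the state.
- env.read_state(): the state, without advancing time (a new reading comes with each control period).
- env.get_image(name): name is "side" or "top"; returns a dict with "color" (400x640x3 uint8, red, green, blue), "fov_y" (degrees; the focal length in pixels is half the picture's height over the tangent of half this angle, whatever the lens; pixels are square), "cx", "cy" (the principal point, pixels), "k1" (the pictures are not rectified: a ray, as slopes to the right and down, at radius r is drawn at 1 + k1 r^2 times it, then the intrinsics apply), "view" (4x4, takes a point from world to camera coordinates). Camera axes: x right, y up, looking along -z (the intrinsics and any distortion apply to the point x, -y, -z); pixel columns grow to the right and rows downward; lengths in m; the calibration is good to about 2 mm. A picture is of the moment at which its call begins. There is no depth.
- env.job_done(): hands the job in; it is judged then, once.
The state is a dict: "t": time; "joint_positions": joint angles; "dq": joint speeds; "effort": joint torques, N m; "position": TCP position; "orientation": TCP orientation; "wrist_force": force on the tool from outside, world axes, zero at the start; "moment": the same for the moment, N m; "gripper_width": opening from 0.0 (shut) to 1.0 (fully open); "grip_force": force on a finger pad.
Only numpy, scipy, OpenCV 4.12 (cv2) and the standard library are available. Lean on these libraries where they do the work, as an engineer would, in place of code of your own. Each camera call takes 0.05 s, during which the arm holds its last target. There are 200 camera calls.

## Working session

There is one attempt and no reset: what is moved stays moved. The work goes in short steps, Python scripts to look and compute and a tool call to move; the robot and the scene stay as the last step left them, time stands still between calls to the robot, and variables do not carry over. Pictures are saved under pics/ and viewed, at most 10 in all, crops included, and the job is handed in when it is done.

Besides the shell and the picture viewer there is one more tool, called after ">>>" as a command line: name --pt "numbers of a row" for each row, then --argument value for the rest. arm_command: Moves the arm, as the interface text tells. Shift numbers are shares of 2 cm and turn numbers shares of 0.15 rad, none past 1 either way. Its arguments: {"type":"object","properties":{"plan":{"type":"array"}},"required":["plan"]}

```bash
ls; mkdir -p pics; cat > h.py <<'E'
import numpy as np, cv2
from plant import env
from scipy.spatial.transform import Rotation as R
def K(im):
    h,w=im["color"].shape[:2]; f=h/2/np.tan(np.radians(im["fov_y"])/2)
    return np.array([[f,0,im["cx"]],[0,f,im["cy"]],[0,0,1]]),np.array([im["k1"],0,0,0,0.])
def ray(im,px):
    k,d=K(im); s=cv2.undistortPoints(np.array([[px]],float),k,d)[0,0]
    V=np.array(im["view"]); v=np.array([s[0],-s[1],-1]); 
    return -V[:3,:3].T@V[:3,3], V[:3,:3].T@v
def onz(im,px,z):
    o,v=ray(im,px); return o+v*(z-o[2])/v[2]
def proj(im,P):
    V=np.array(im["view"]); P=np.atleast_2d(P); c=P@V[:3,:3].T+V[:3,3]; k,d=K(im)
    return cv2.projectPoints(c*[1,-1,-1],np.zeros(3),np.zeros(3),k,d)[0][:,0]
def tri(a,pa,b,pb):
    o1,v1=ray(a,pa);o2,v2=ray(b,pb)
    s=np.linalg.lstsq(np.stack([v1,-v2],1),o2-o1,rcond=None)[0]
    p,q=o1+s[0]*v1,o2+s[1]*v2; return (p+q)/2,np.linalg.norm(p-q)
E
python3 - <<'E'
from h import *
for n in("top","side"):
    im=env.get_image(n); cv2.imwrite(f"pics/{n}0.png",im["color"][:,:,::-1]); print(n,im["fov_y"],im["cx"],im["cy"],im["k1"],np.linalg.inv(im["view"]).round(3).tolist())
s=env.read_state();print(s)
E
```

```text
pics
top 48.01635648369528 317.513344188939 203.67948164530645 -0.042887999735208265 [[-0.007, 0.99, -0.144, 0.437], [-1.0, -0.007, 0.005, 0.093], [0.004, 0.144, 0.99, 1.248], [0.0, 0.0, 0.0, 1.0]]
side 43.88891848453387 326.24517155361883 203.743178106243 -0.09242499418584611 [[-0.996, 0.057, -0.066, 0.508], [-0.087, -0.596, 0.798, 0.888], [0.006, 0.801, 0.599, 0.707], [0.0, 0.0, 0.0, 1.0]]
{'t': 0.1, 'joint_positions': array([-1.19073189e+00,  9.17895424e-02,  1.23176228e+00,  7.51668939e-06,
        1.81978620e+00, -5.66766270e-02]), 'dq': array([-0.00085791, -0.0028498 , -0.00191426, -0.00072962,  0.00121334,
       -0.00223097]), 'effort': array([ 1.82140819e-03, -4.47855020e+01, -4.07570779e+01,  6.98457775e-02,
        2.83988990e-02, -1.27816274e-04]), 'position': array([ 0.25372359, -0.54346734,  0.24361813]), 'orientation': array([-3.13985050e+00, -1.06145155e-04,  4.36742816e-01]), 'wrist_force': array([-0.48158742,  0.32684915, -0.09327131]), 'moment': array([ 0.01478554, -0.03774166, -0.05280847]), 'grip_force': 0.0, 'gripper_width': 1.000873788132366}
```

View pics/top0.png

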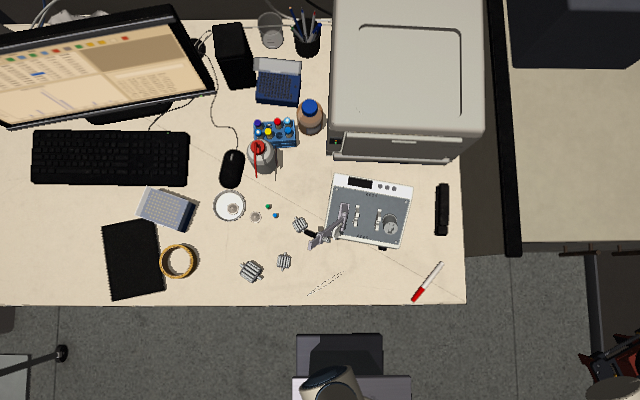

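View pics/side0.png

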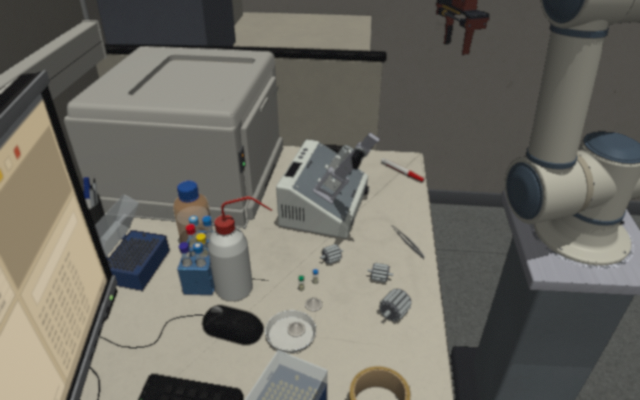

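The top view shows three roller heads, at (251,271), (285,261) and (300,225); in the side view they are at (395,305), (380,272) and (332,255). The one at (251,271) looks largest. The vials are at (268,206) and (276,215), the cone at (256,217), the bottle at (262,155), and the pump is centred near (370,215) with its keeper open at the left. I'll check the choice in a close crop.

```bash
python3 - <<'E'
from h import *
a=cv2.imread("pics/top0.png"); b=cv2.imread("pics/side0.png")
c1=cv2.resize(a[165:290,225:425],None,fx=4,fy=4,interpolation=3)
cv2.imwrite("pics/c1.png",c1)
t=cv2.resize(a[245:295,225:305],None,fx=5,fy=5,interpolation=3)
s=cv2.resize(b[130:245,270:390],None,fx=5,fy=5,interpolation=3)
s2=cv2.resize(b[280:330,365:425],None,fx=5,fy=5,interpolation=3)
C=np.zeros((600,800,3),np.uint8); C[:575,:600]=s; 
C[0:250,600:]=s2[:250,50:250]; C[300:550,600:]=t[:250,30:230]
cv2.imwrite("pics/c2.png",C)
E
```

```text
(no output)
```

View pics/c1.png

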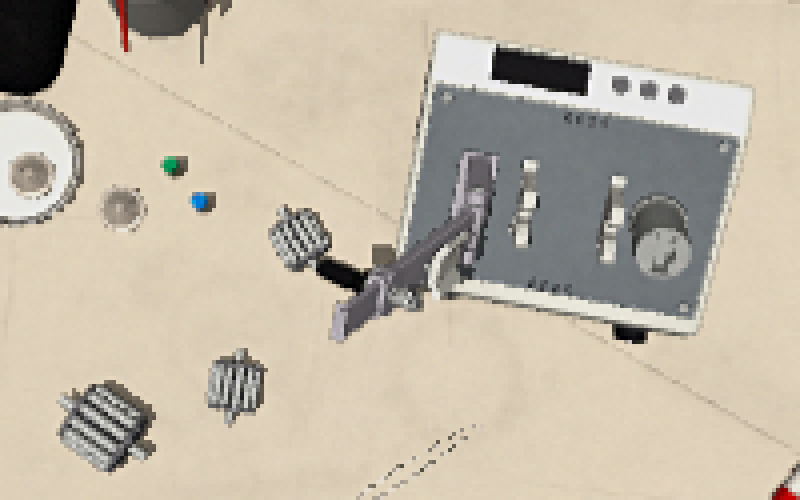

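View pics/c2.png

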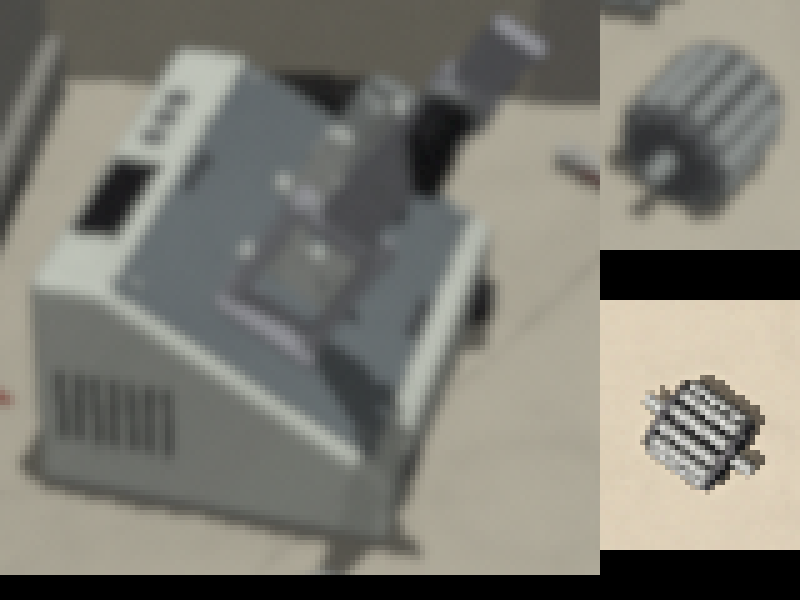

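The crops confirm that the roller head at top (251,271) is the largest. Its axle ends are at about (242,265.3) and (261.2,278.2). The cheek tops run from (357.8,205.8) to (355.3,225.8) on the left and from (379.8,210.3) to (376.8,230) on the right. The collar face is centred at about (390.8,228).

```bash
cat >> h.py <<'E'
def deckR(psi): return R.from_euler('xyz',[0,-np.pi/6,psi]).as_matrix()
def dk(p,P): return np.atleast_2d(P)/1000@deckR(p[2]).T+[p[0],p[1],.08]
E
python3 - <<'E'
from h import *
from scipy.optimize import least_squares
im=env.get_image("top"); sd=env.get_image("side")
f=lambda x,y:(x/4+225-.4,y/4+165-.4)
a,b=[onz(im,f(*q),.023) for q in((68,401),(145,453))]
print("rotor",a,b,(a+b)/2,np.linalg.norm(a-b),np.arctan2(*(b-a)[1::-1]))
for q in ((102,425),): print("drum mid", onz(im,f(*q),.035))
D=[(20,28,45),(-20,28,45),(20,-28,45),(-20,-28,45),(0,-60,54)]
px=np.array([f(*q) for q in((531,163),(521,243),(619,181),(607,260),(663,252))])
r=least_squares(lambda p:(proj(im,dk(p,D))-px).ravel(),[.5,-.05,-.1])
print(r.x,r.fun.reshape(-1,2).round(1).tolist())
p=r.x; np.save("p.npy",p)
k=lambda a,rr,o,x=0:(x,62-rr*np.cos(a)+o*np.sin(a),64+rr*np.sin(a)+o*np.cos(a))
T=D+[(0,62,64),k(1.95,165,0),k(1.95,176,0),k(1.95,122,28),(20,62,71),(-20,62,71)]
print("side",proj(sd,dk(p,T)).round(1).tolist());print("top",proj(im,dk(p,T)).round(1).tolist())
for q in((174,166),(203,202),(123,208)): print(onz(im,f(*q),.03))
# corners of housing
for n,i in(("top",im),("side",sd)):
  o=i["color"].copy()[:,:,::-1].copy(); o=cv2.resize(o,None,fx=4,fy=4,interpolation=3)
  for j,q in enumerate(proj(i,dk(p,T))):
    cv2.circle(o,tuple(int(round(v*4+1.5)) for v in q),3,(0,0,255) if j<5 else(0,255,0),-1)
  cv2.imwrite(f"pics/o_{n}.png",o)
A=cv2.imread("pics/o_top.png")[660:1060,1180:1640][:, :400]; B=cv2.imread("pics/o_side.png")[520:1000,1080:1560][:,:400]
C=np.zeros((480,800,3),np.uint8);C[:400,:400]=cv2.imread("pics/o_top.png")[660:1060,1200:1600];C[:,400:]=cv2.imread("pics/o_side.png")[520:1000,1110:1510];cv2.imwrite("pics/o.png",C)
E
```

```text
rotor [0.4495429  0.29358552 0.023     ] [0.41444642 0.24108983 0.023     ] [0.43199466 0.26733768 0.023     ] 0.06314712954578605 -2.160108079951938
drum mid [0.43335899 0.26859894 0.035     ]
[ 0.58539539 -0.04325378 -0.24707778] [[0.8, 3.1], [-0.5, -2.8], [0.5, 3.9], [-0.6, -1.8], [-0.1, -2.4]]
side [[324.4, 167.0], [339.5, 177.7], [332.7, 154.4], [347.1, 164.7], [346.1, 150.0], [331.2, 175.0], [361.6, 138.9], [364.0, 136.0], [345.8, 159.8], [324.9, 167.3], [340.6, 178.4]]
top [[358.1, 208.5], [354.3, 222.6], [379.8, 213.7], [375.7, 227.8], [390.2, 225.2], [342.7, 215.2], [311.0, 235.3], [308.6, 236.8], [309.6, 225.0], [344.4, 209.1], [340.7, 223.5]]
[0.60870591 0.22226357 0.03      ]
[0.58374188 0.20224279 0.03      ]
[0.5799855 0.2568751 0.03     ]
```

View pics/o.png

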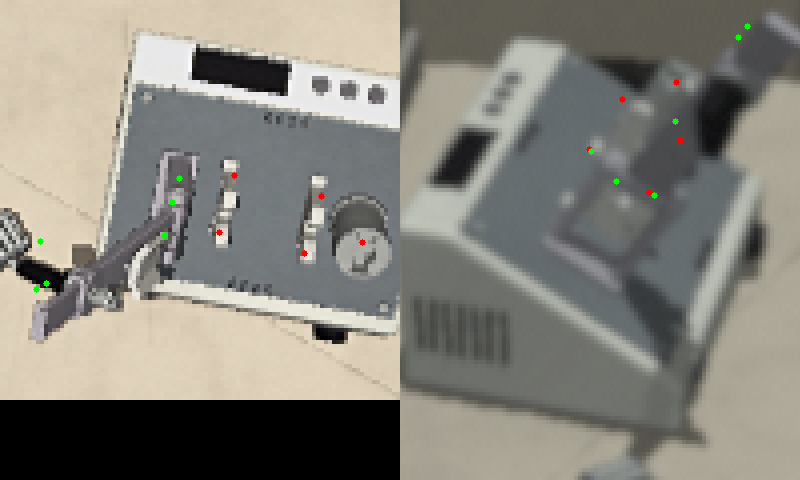

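The overlay shows that my fit is off. The top camera sees the uphill end faces of the cheeks, so the upper ends of those white strips are at deck z=0, not 45. I'll refit with that corrected, adding the keeper tab end, the collar and the housing edges.

```bash
cat > fit.py <<'E'
from h import *
from scipy.optimize import least_squares
im=env.get_image("top"); sd=env.get_image("side")
f=lambda x,y:(x/4+225-.4,y/4+165-.4)
g=lambda x,y:(x/5+270-.4,y/5+130-.4)
k=lambda a,rr,o,x=0:(x,62-rr*np.cos(a)-o*np.sin(a)*-1,64+rr*np.sin(a)+o*np.cos(a))
print("tab end tri",tri(im,f(335,323),sd,g(521,35)))
b1,b2=onz(sd,g(40,480),0.004),onz(sd,g(390,540),0.004);print("base",b1,b2,np.linalg.norm(b1-b2),np.arctan2(*(b1-b2)[1::-1]))
DT=[(20,28,2),(-20,28,45),(20,-28,2),(-20,-28,45),(0,-60,54)]
pT=np.array([f(*q) for q in((531,163),(521,243),(619,181),(607,260),(663,252))])
tb=[k(1.95,176,0)]
def res(p):
    hz=lambda x,y,z:np.array([np.cos(p[2])*x-np.sin(p[2])*y+p[0],np.sin(p[2])*x+np.cos(p[2])*y+p[1],z])
    e=[proj(im,dk(p,DT))-pT, proj(im,dk(p,tb))-f(335,323), proj(sd,dk(p,tb))-g(521,35),
       proj(im,hz(p[3],.105,.115))-f(435,33),proj(im,hz(p[3],-.105,.115))-f(752,90),
       proj(sd,hz(p[4]+.08,.105,.004))-g(40,480),proj(sd,hz(p[4]-.08,.105,.004))-g(390,540)]
    return np.vstack(e).ravel()
r=least_squares(res,[.585,-.05,-.15,.08,0],loss='soft_l1')
p=r.x; print(p,res(p).reshape(-1,2).round(1).tolist()); np.save("p.npy",p[:3])
T=DT+[(0,62,64),k(1.95,135,0),k(1.95,176,0),k(1.95,122,28),(20,62,71),(-20,62,71),(0,28,28),(-20,28,0),(20,28,45),(20,-28,45)]
Q=[]
for n,i in(("top",im),("side",sd)):
  o=cv2.resize(np.ascontiguousarray(i["color"][:,:,::-1]),None,fx=4,fy=4,interpolation=3)
  for j,q in enumerate(proj(i,dk(p,T))):
    cv2.circle(o,tuple(int(round(v*4+1.5)) for v in q),3,(0,0,255) if j<5 else(0,255,0) if j<11 else (255,0,255),-1)
  Q.append(o)
C=np.zeros((480,800,3),np.uint8);C[:400,:400]=Q[0][660:1060,1200:1600];C[:,400:]=Q[1][520:1000,1110:1510];cv2.imwrite("pics/o2.png",C)
E
python3 fit.py
```

```text
tab end tri (array([0.48832023, 0.10843914, 0.27717778]), np.float64(0.000947002039142868))
base [0.68656539 0.04183274 0.004     ] [0.52869304 0.06801897 0.004     ] 0.16002935724337497 -0.1643730826243351
[ 0.57769595 -0.04129897 -0.18436813  0.08645432  0.01072936] [[0.1, 0.6], [-0.4, 1.1], [-0.7, -0.2], [-0.2, 0.7], [0.1, -0.7], [1.8, -0.6], [-0.2, -1.0], [-0.1, 0.1], [1.1, 0.0], [-0.1, 1.0], [-0.2, 2.0]]
```

View pics/o2.png

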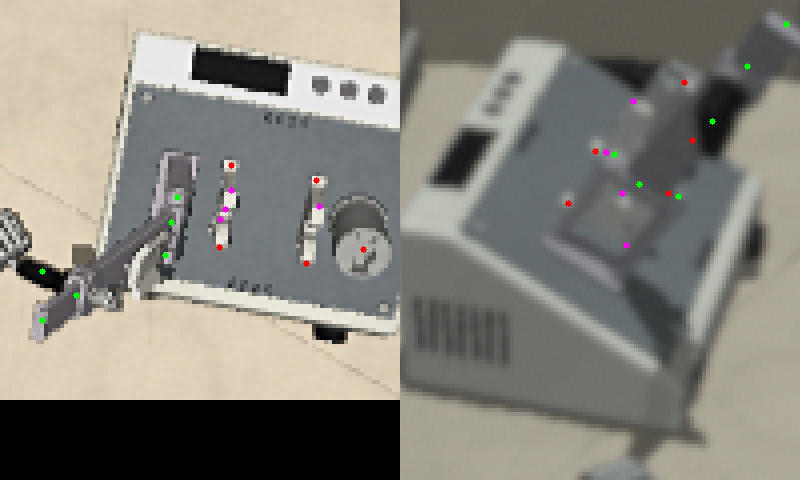

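The overlay now matches both views: the cheeks, the collar at top (390.8,228), the keeper hinge, and the tab end at side (374,137). The housing base measures 160 mm, as it should. The deck pose is good to about 2 mm, so next I'll work out the reach to the roller head.

```bash
cat >> h.py <<'E'
def cur():
    s=env.read_state(); return np.array(s["position"]),R.from_euler('xyz',s["orientation"])
def rows(pt,Rt,n,start=None):
    p0,R0=start or cur(); w=(R0.inv()*Rt).as_rotvec()/n; dR=R.from_rotvec(w).as_matrix()
    S=sum(np.linalg.matrix_power(dR,i) for i in range(n)); dt=np.linalg.solve(S,R0.inv().apply(np.array(pt)-p0))
    print(n,"x",(dt/.02).round(3).tolist(),(w/.15).round(3).tolist())
def down(y): return R.from_euler('xyz',[np.pi,0,y])
def deckpose(P,g=.003):  # tool pose with grasp point at deck P(mm), tool x=+deck y, z=-deck z
    p=np.load("p.npy"); M=deckR(p[2]); Rt=R.from_matrix(np.stack([M[:,1],M[:,0],-M[:,2]],1))
    return dk(p,P)[0]-Rt.apply([0,0,g]),Rt
E
python3 - <<'E'
from h import *
im=env.get_image("top"); sd=env.get_image("side")
print(tri(im,(242,265.3),sd,(387,312)))
c=im["color"][252:292,232:272].astype(int); m=((c.max(2)-c.min(2)<28)).astype(np.uint8)
n,l,st,ce=cv2.connectedComponentsWithStats(m); i=1+st[1:,4].argmax(); rr=cv2.minAreaRect(np.argwhere(l==i)[:,::-1].astype(np.float32)); print(st[i],ce[i]+[232,252],rr)
print(onz(im,ce[i]+[232,252],.03))
Rg=down(.982)
rows([.36,-.03,.245],down(.70),28)
rows([.432,.267,.10],Rg,18,([.36,-.03,.245],down(.70)))
print(deckpose((0,0,28)),deckpose((0,0,28))[1].as_euler('xyz'))
E
```

```text
(array([0.44778065, 0.29179937, 0.02748915]), np.float64(0.001018458756674402))
[  7   8  25  23 398] [251.29396985 270.98241206] ((19.26712417602539, 19.212329864501953), (21.418529510498047, 24.22751808166504), 69.44395446777344)
[0.43297204 0.26610716 0.03      ]
28 x [0.652, -0.676, -0.001] [-0.0, -0.0, -0.063]
18 x [0.748, -0.408, 0.403] [0.0, 0.0, -0.104]
(array([ 0.56245864, -0.03845743,  0.10684679]), Rotation.from_matrix(array([[ 1.83325408e-01,  8.51348252e-01,  4.91526142e-01],
                            [ 9.83052285e-01, -1.58764461e-01, -9.16627041e-02],
                            [-2.77555756e-17,  5.00000000e-01, -8.66025404e-01]]))) [2.61799388e+00 2.22044605e-16 1.38642820e+00]
```

>>> arm_command --pt "0.65 -0.68 0 0 0 -0.063 1" --pt "0.65 -0.68 0 0 0 -0.063 1" --pt "0.65 -0.68 0 0 0 -0.063 1" --pt "0.65 -0.68 0 0 0 -0.063 1" --pt "0.65 -0.68 0 0 0 -0.063 1" --pt "0.65 -0.68 0 0 0 -0.063 1" --pt "0.65 -0.68 0 0 0 -0.063 1"

```text
t: 1.1
position: [0.2926, -0.417, 0.2447]
orientation: [3.141, -0.0, 0.503]
wrist_force: [0.4, -0.3, 0.0]
gripper_width: 0.998
grip_force: 0.0
```

>>> arm_command --pt "0.65 -0.68 0 0 0 -0.063 1" --pt "0.65 -0.68 0 0 0 -0.063 1" --pt "0.65 -0.68 0 0 0 -0.063 1" --pt "0.65 -0.68 0 0 0 -0.063 1" --pt "0.65 -0.68 0 0 0 -0.063 1" --pt "0.65 -0.68 0 0 0 -0.063 1" --pt "0.65 -0.68 0 0 0 -0.063 1"

```text
t: 1.8
position: [0.3228, -0.2889, 0.2448]
orientation: [3.141, -0.0, 0.569]
wrist_force: [-0.3, -0.3, 0.6]
gripper_width: 0.999
grip_force: 0.0
```

>>> arm_command --pt "0.65 -0.68 0 0 0 -0.063 1" --pt "0.65 -0.68 0 0 0 -0.063 1" --pt "0.65 -0.68 0 0 0 -0.063 1" --pt "0.65 -0.68 0 0 0 -0.063 1" --pt "0.65 -0.68 0 0 0 -0.063 1" --pt "0.65 -0.68 0 0 0 -0.063 1" --pt "0.65 -0.68 0 0 0 -0.063 1"

```text
t: 2.5
position: [0.3443, -0.159, 0.2448]
orientation: [3.141, -0.0, 0.636]
wrist_force: [1.1, -0.3, 0.3]
gripper_width: 1.005
grip_force: 0.0
```

>>> arm_command --pt "0.65 -0.68 0 0 0 -0.063 1" --pt "0.65 -0.68 0 0 0 -0.063 1" --pt "0.65 -0.68 0 0 0 -0.063 1" --pt "0.65 -0.68 0 0 0 -0.063 1" --pt "0.65 -0.68 0 0 0 -0.063 1" --pt "0.65 -0.68 0 0 0 -0.063 1" --pt "0.65 -0.68 0 0 0 -0.063 1"

```text
t: 3.2
position: [0.3573, -0.028, 0.2448]
orientation: [3.141, -0.0, 0.702]
wrist_force: [-0.3, 0.4, -0.1]
gripper_width: 1.002
grip_force: 0.0
```

```bash
python3 - <<'E'
from h import *
print(cur()[0],cur()[1].as_euler('xyz'),env.read_state()["t"])
rows([.35,.2,.245],down(.982),16)
rows([.4325,.267,.06],down(.982),12,([.35,.2,.245],down(.982)))
E
```

```text
[ 0.35733175 -0.02797207  0.24484237] [ 3.14110118e+00 -4.20902663e-04  7.01738361e-01] 3.2
16 x [0.513, -0.498, -0.001] [0.0, -0.0, -0.117]
12 x [0.423, 0.131, 0.771] [0.0, 0.0, 0.0]
```

>>> arm_command --pt "0.51 -0.5 0 0 0 -0.117 1" --pt "0.51 -0.5 0 0 0 -0.117 1" --pt "0.51 -0.5 0 0 0 -0.117 1" --pt "0.51 -0.5 0 0 0 -0.117 1" --pt "0.51 -0.5 0 0 0 -0.117 1" --pt "0.51 -0.5 0 0 0 -0.117 1" --pt "0.51 -0.5 0 0 0 -0.117 1" --pt "0.51 -0.5 0 0 0 -0.117 1"

```text
t: 4.0
position: [0.361, 0.086, 0.2448]
orientation: [3.141, -0.0, 0.843]
wrist_force: [-0.3, -0.4, -0.1]
gripper_width: 0.999
grip_force: 0.0
```

>>> arm_command --pt "0.51 -0.5 0 0 0 -0.117 1" --pt "0.51 -0.5 0 0 0 -0.117 1" --pt "0.51 -0.5 0 0 0 -0.117 1" --pt "0.51 -0.5 0 0 0 -0.117 1" --pt "0.51 -0.5 0 0 0 -0.117 1" --pt "0.51 -0.5 0 0 0 -0.117 1" --pt "0.51 -0.5 0 0 0 -0.117 1" --pt "0.51 -0.5 0 0 0 -0.117 1"

```text
t: 4.8
position: [0.3486, 0.1995, 0.2448]
orientation: [3.141, -0.0, 0.983]
wrist_force: [-0.4, -0.1, 0.3]
gripper_width: 0.997
grip_force: 0.0
```

>>> arm_command --pt "0.42 0.13 0.77 0 0 0 1" --pt "0.42 0.13 0.77 0 0 0 1" --pt "0.42 0.13 0.77 0 0 0 1" --pt "0.42 0.13 0.77 0 0 0 1" --pt "0.42 0.13 0.77 0 0 0 1" --pt "0.42 0.13 0.77 0 0 0 1"

```text
t: 5.4
position: [0.39, 0.2324, 0.1518]
orientation: [3.141, -0.0, 0.982]
wrist_force: [0.4, -0.0, 0.2]
gripper_width: 1.001
grip_force: 0.0
```

>>> arm_command --pt "0.42 0.13 0.77 0 0 0 1" --pt "0.42 0.13 0.77 0 0 0 1" --pt "0.42 0.13 0.77 0 0 0 1" --pt "0.42 0.13 0.77 0 0 0 1" --pt "0.42 0.13 0.77 0 0 0 1" --pt "0.42 0.13 0.77 0 0 0 1" --pt "0 0 0 0 0 0 1"

```text
t: 6.1
position: [0.4299, 0.2651, 0.0574]
orientation: [-3.14, 0.004, 0.982]
wrist_force: [-1.4, -0.5, -0.3]
gripper_width: 0.998
grip_force: 0.0
```

```bash
python3 - <<'E'
from h import *
print(cur()[1].as_euler('xyz'),env.read_state()["t"])
rows([.4325,.267,.026],down(.982),4)
E
```

```text
[-3.13960442  0.00359665  0.98239644] 6.1
4 x [0.039, 0.015, 0.393] [-0.003, 0.006, 0.001]
```

>>> arm_command --pt "0.04 0.015 0.39 0 0 0 1" --pt "0.04 0.015 0.39 0 0 0 1" --pt "0.04 0.015 0.39 0 0 0 1" --pt "0.04 0.015 0.39 0 0 0 1" --pt "0 0 0 0 0 0 -1" --pt "0 0 0 0 0 0 -1" --pt "0 0 0 0 0 0 -1" --pt "0 0 0 0 0 0 -1"

```text
t: 6.9
position: [0.4337, 0.2676, 0.0291]
orientation: [3.141, -0.001, 0.982]
wrist_force: [0.5, 0.0, 0.2]
gripper_width: 0.676
grip_force: 0.0
```

```bash
python3 - <<'E'
from h import *
s=env.read_state();print(cur(),s["t"],s["gripper_width"],s["grip_force"])
P,Rt=deckpose((0,0,110))
# path: lift, back to y .2, round keeper, to above
print(P)
E
```

```text
(array([0.43373483, 0.2675529 , 0.02912944]), Rotation.from_matrix(array([[ 5.55202637e-01,  8.31714795e-01,  7.29375006e-04],
                            [ 8.31714776e-01, -5.55202989e-01,  4.15486208e-04],
                            [ 7.50517209e-04,  3.75952932e-04, -9.99999648e-01]]))) 6.9 0.6763164148507474 0.0
[ 0.5221535  -0.03094108  0.17786087]
```

>>> arm_command --pt "0 0 0.15 0 0 0 -1" --pt "0 0 0 0 0 0 -1" --pt "0 0 0 0 0 0 -1" --pt "0 0 0 0 0 0 -1" --pt "0 0 0 0 0 0 -1"

```text
t: 7.4
position: [0.4334, 0.2674, 0.0255]
orientation: [-3.142, 0.0, 0.982]
wrist_force: [-0.2, -0.5, -0.5]
gripper_width: 0.525
grip_force: 30.0
```

>>> arm_command --pt "0 0 -0.5 0 0 0 -1" --pt "0 0 -1 0 0 0 -1" --pt "0 0 -1 0 0 0 -1" --pt "0 0 -1 0 0 0 -1"

```text
t: 7.8
position: [0.4334, 0.2672, 0.0968]
orientation: [3.141, 0.0, 0.982]
wrist_force: [-0.1, -0.4, -1.6]
gripper_width: 0.527
grip_force: 30.0
```

```bash
python3 - <<'E'
from h import *
im=env.get_image("top");c=im["color"];sd=env.get_image("side")
p,_=cur();print(p); a=proj(im,p)[0].astype(int);b=proj(sd,p)[0].astype(int)
C=np.hstack([cv2.resize(np.ascontiguousarray(i["color"][q[1]-50:q[1]+50,q[0]-50:q[0]+50,::-1]),None,fx=4,fy=4) for i,q in((im,a),(sd,b))])
cv2.imwrite("pics/g.png",C)
A=([.35,.2,.245],down(.982)); 
rows(*A,9)
B=([.35,-.02,.27],deckpose((0,0,110))[1]); rows(*B,14,A)
P=deckpose((0,0,110)); rows(*P,12,B); print(P[0])
E
```

```text
[0.43513038 0.26813474 0.09952454]
9 x [-0.575, -0.182, -0.81] [0.002, -0.004, 0.0]
14 x [-0.725, 0.328, -0.025] [-0.246, 0.05, -0.188]
12 x [0.087, 0.426, 0.689] [0.0, 0.0, 0.0]
[ 0.5221535  -0.03094108  0.17786087]
```

View pics/g.png

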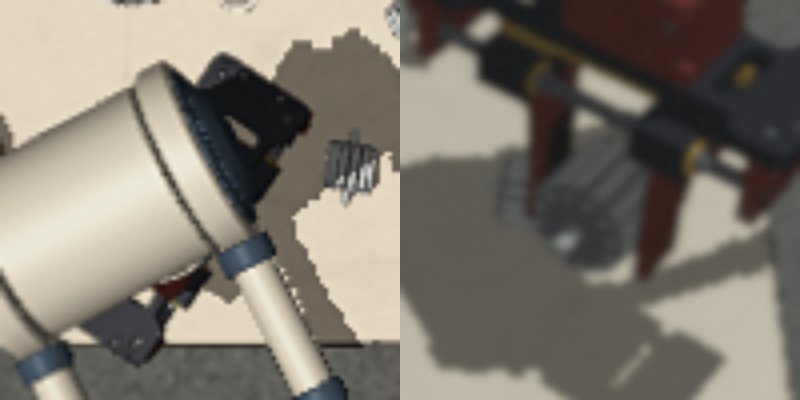

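The side crop shows the drum held between the two pads, with its near end plate and axle stub at crop (568,242). The opening of 46.3 mm matches the 47 mm drum. Next I'll locate the axle end along the tool x axis and then carry the roller head over.

```bash
python3 - <<'E'
from h import *
sd=env.get_image("side"); p0=np.array([0.43513038,0.26813474,0.09952454]); b=proj(sd,p0)[0].astype(int)
p,r=cur(); px=np.array([(568-400)/4-.4,242/4-.4])+b-50
o,v=ray(sd,px); v/=np.linalg.norm(v); print(p,px)
# tool-frame coordinates of the ray where it crosses tool y=0 plane-ish: closest to axis line (grasp + s*x)
g=p+r.apply([0,0,.003]); x=r.apply([1,0,0]); s=np.linalg.lstsq(np.stack([x,-v],1),o-g,rcond=None)[0]
d=g+s[0]*x-(o+s[1]*v); print("along axis mm",s[0]*1e3,"miss",r.inv().apply(d)*1e3)
for q in(-.035,.035): print(proj(sd,g+q*x))
E
```

```text
[0.43439505 0.26775793 0.09742585] [388.6 284.1]
along axis mm 26.3202715127827 miss [-1.02544911e-13 -1.33540095e+00  6.19178614e-01]
[[408.04909548 265.2378427 ]]
[[386.41965797 287.61162799]]
```

>>> arm_command --pt "-0.57 -0.18 -0.81 0 0 0 -1" --pt "-0.57 -0.18 -0.81 0 0 0 -1" --pt "-0.57 -0.18 -0.81 0 0 0 -1" --pt "-0.57 -0.18 -0.81 0 0 0 -1" --pt "-0.57 -0.18 -0.81 0 0 0 -1" --pt "-0.57 -0.18 -0.81 0 0 0 -1" --pt "-0.57 -0.18 -0.81 0 0 0 -1"

```text
t: 8.65
position: [0.3675, 0.2145, 0.2081]
orientation: [-3.141, 0.002, 0.982]
wrist_force: [1.0, 0.3, -1.6]
gripper_width: 0.527
grip_force: 30.0
```

>>> arm_command --pt "-0.57 -0.18 -0.81 0 0 0 -1" --pt "-0.57 -0.18 -0.81 0 0 0 -1" --pt "-0.72 0.33 -0.025 -0.246 0.05 -0.188 -1" --pt "-0.72 0.33 -0.025 -0.246 0.05 -0.188 -1" --pt "-0.72 0.33 -0.025 -0.246 0.05 -0.188 -1" --pt "-0.72 0.33 -0.025 -0.246 0.05 -0.188 -1" --pt "-0.72 0.33 -0.025 -0.246 0.05 -0.188 -1" --pt "-0.72 0.33 -0.025 -0.246 0.05 -0.188 -1"

```text
t: 9.45
position: [0.3405, 0.105, 0.2454]
orientation: [2.918, -0.024, 1.157]
wrist_force: [-0.2, 0.1, -2.0]
gripper_width: 0.524
grip_force: 30.0
```

>>> arm_command --pt "-0.72 0.33 -0.025 -0.246 0.05 -0.188 -1" --pt "-0.72 0.33 -0.025 -0.246 0.05 -0.188 -1" --pt "-0.72 0.33 -0.025 -0.246 0.05 -0.188 -1" --pt "-0.72 0.33 -0.025 -0.246 0.05 -0.188 -1" --pt "-0.72 0.33 -0.025 -0.246 0.05 -0.188 -1" --pt "-0.72 0.33 -0.025 -0.246 0.05 -0.188 -1" --pt "-0.72 0.33 -0.025 -0.246 0.05 -0.188 -1" --pt "-0.72 0.33 -0.025 -0.246 0.05 -0.188 -1"

```text
t: 10.25
position: [0.4049, -0.006, 0.2825]
orientation: [2.668, 0.021, 1.379]
wrist_force: [0.1, -0.5, -0.6]
gripper_width: 0.524
grip_force: 30.0
```

```bash
python3 - <<'E'
from h import *
print(cur()[0],env.read_state()["t"],env.read_state()["joint_positions"].round(2))
P=deckpose((0,0,100)); rows(*P,12)
P=deckpose((0,0,150)); rows(*P,9); rows(*deckpose((0,0,100)),3,P)
E
```

```text
[ 0.40490063 -0.00604825  0.28251792] 10.25 [-0.02 -0.85  1.95 -0.1   1.59  0.14]
12 x [-0.005, 0.233, 0.663] [-0.028, 0.012, 0.002]
9 x [-0.01, 0.303, 0.606] [-0.037, 0.016, 0.002]
3 x [0.0, -0.0, 0.833] [0.0, 0.0, 0.0]
```

>>> arm_command --pt "-0.01 0.3 0.6 -0.037 0.016 0.002 -1" --pt "-0.01 0.3 0.6 -0.037 0.016 0.002 -1" --pt "-0.01 0.3 0.6 -0.037 0.016 0.002 -1" --pt "-0.01 0.3 0.6 -0.037 0.016 0.002 -1" --pt "-0.01 0.3 0.6 -0.037 0.016 0.002 -1" --pt "-0.01 0.3 0.6 -0.037 0.016 0.002 -1" --pt "-0.01 0.3 0.6 -0.037 0.016 0.002 -1" --pt "-0.01 0.3 0.6 -0.037 0.016 0.002 -1"

```text
t: 11.05
position: [0.4903, -0.0246, 0.2199]
orientation: [2.625, 0.002, 1.384]
wrist_force: [-0.2, -0.0, -1.8]
gripper_width: 0.525
grip_force: 30.0
```

>>> arm_command --pt "-0.01 0.3 0.6 -0.037 0.016 0.002 -1" --pt "0 0 0.8 0 0 0 -1" --pt "0 0 0.8 0 0 0 -1" --pt "0 0 0.8 0 0 0 -1" --pt "0 0 0 0 0 0 -1" --pt "0 0 0 0 0 0 -1"

```text
t: 11.65
position: [0.5244, -0.0312, 0.172]
orientation: [2.62, 0.0, 1.385]
wrist_force: [0.5, 0.1, -1.8]
gripper_width: 0.525
grip_force: 30.0
```

```bash
python3 - <<'E'
from h import *
p=np.load("p.npy"); c,r=cur(); g=c+r.apply([0,0,.003]); print("grasp in deck mm",(deckR(p[2]).T@(g-[p[0],p[1],.08]))*1e3, r.as_euler('xyz'))
im=env.get_image("top");sd=env.get_image("side")
C=np.zeros((600,800,3),np.uint8)
for j,(i,q) in enumerate(((im,proj(im,g)[0]),(sd,proj(sd,g)[0]))):
    q=q.astype(int); print(q)
    C[:,j*400:j*400+400]=cv2.resize(np.ascontiguousarray(i["color"][q[1]-60:q[1]+60,q[0]-40:q[0]+40,::-1]),None,fx=5,fy=5,interpolation=3)
cv2.imwrite("pics/h.png",C)
x=r.apply([1,0,0]); print(proj(sd,[g+.035*x,g-.035*x,g+.022*x]),proj(im,[g+.035*x,g-.035*x]))
E
```

```text
grasp in deck mm [ -1.0040837    0.19868958 103.80855089] [2.61960065e+00 1.35641962e-04 1.38523430e+00]
[367 231]
[353 148]
[[350.06358034 156.53897186]
 [357.4762118  140.5232475 ]
 [351.49993836 153.43565699]] [[352.77635958 228.85446391]
 [381.40912376 233.98439753]]
```

View pics/h.png

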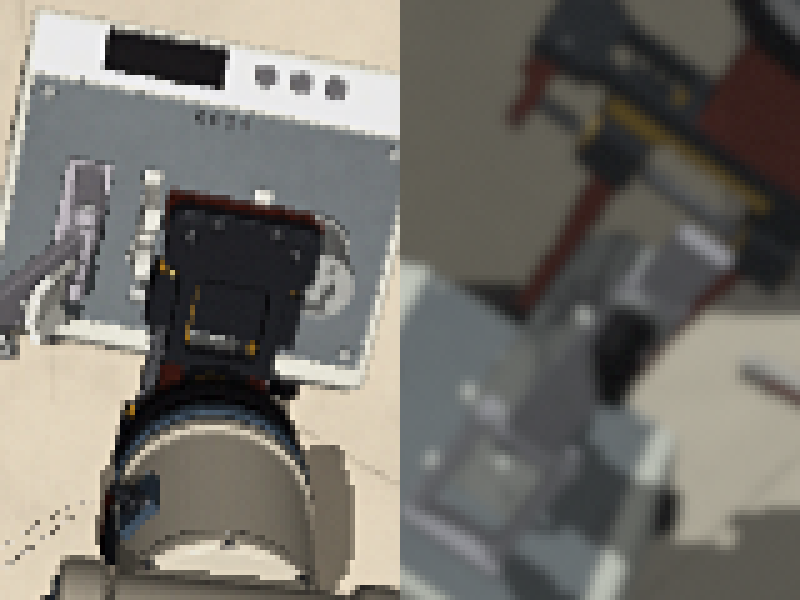

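In the top crop the left cheek strip runs from (152,172) to (137,297), clear of the gripper. In the side crop the drum is at (570,290), above the cheeks and partly behind the keeper tab. Rotor and deck were measured in the same camera frame, and they agree to about 1 mm along the axle. I'll lower it while watching the force.

>>> arm_command --pt "0 0.02 0.5 0 0 0 -1" --pt "0 0.02 0.5 0 0 0 -1" --pt "0 0.02 0.5 0 0 0 -1" --pt "0 0.02 0.5 0 0 0 -1" --pt "0 0 0.4 0 0 0 -1" --pt "0 0 0 0 0 0 -1"

```text
t: 12.35
position: [0.5497, -0.0359, 0.1304]
orientation: [2.62, 0.0, 1.385]
wrist_force: [-0.2, 0.3, -1.9]
gripper_width: 0.526
grip_force: 30.0
```

```bash
cat > st.py <<'E'
from h import *
p=np.load("p.npy"); s=env.read_state(); c,r=cur(); g=c+r.apply([0,0,.003]); M=deckR(p[2])
print("t",round(s["t"],2),"deck mm",(M.T@(g-[p[0],p[1],.08])*1e3).round(1),"F deck",(M.T@s["wrist_force"]).round(1),"w mm",round(s["gripper_width"]*88,1),"rotvec err",(r.inv()*deckpose((0,0,0))[1]).as_rotvec().round(3),"j",s["joint_positions"].round(2))
E
python3 st.py
```

```text
t 12.35 deck mm [ 0.5  0.2 54.9] F deck [-1.1  0.3 -1.5] w mm 46.3 rotvec err [-0.002  0.001 -0.001] j [-0.1  -0.49  2.01 -0.05  1.1   0.09]
```

>>> arm_command --pt "0 0 0.25 0 0 0 -1" --pt "0 0 0.25 0 0 0 -1" --pt "0 0 0.25 0 0 0 -1" --pt "0 0 0 0 0 0 -1"

```text
t: 12.75
position: [0.5567, -0.037, 0.1195]
orientation: [2.619, -0.0, 1.385]
wrist_force: [-8.0, 1.8, 1.8]
gripper_width: 0.523
grip_force: 30.0
```

```bash
python3 st.py
```

```text
t 12.75 deck mm [ 1.2  0.4 41.9] F deck [-6.2  0.3  5.6] w mm 46.0 rotvec err [-0.001  0.    -0.001] j [-0.1  -0.46  2.01 -0.05  1.07  0.09]
```

>>> arm_command --pt "0 -0.1 0 0 0 0 -1" --pt "0 0 0 0 0 0 -1" --pt "0 0 0.15 0 0 0 -1" --pt "0 0 0 0 0 0 -1"

```text
t: 13.15
position: [0.5568, -0.0371, 0.1152]
orientation: [2.618, -0.0, 1.385]
wrist_force: [-0.9, 0.4, -3.5]
gripper_width: 0.523
grip_force: 30.0
```

```bash
python3 st.py
```

```text
t 13.15 deck mm [-0.8  0.3 38.1] F deck [-2.6  0.2 -2.5] w mm 46.0 rotvec err [-0.     0.    -0.001] j [-0.1  -0.46  2.02 -0.05  1.06  0.09]
```

>>> arm_command --pt "0 -0.03 0.15 0 0 0 -1" --pt "0 0 0.15 0 0 0 -1" --pt "0 0 0.1 0 0 0 -1" --pt "0 0 0 0 0 0 -1"

```text
t: 13.55
position: [0.5606, -0.0379, 0.1083]
orientation: [2.617, -0.0, 1.385]
wrist_force: [-0.6, 0.6, -2.9]
gripper_width: 0.525
grip_force: 30.0
```

```bash
python3 st.py
```

```text
t 13.55 deck mm [-0.9  0.2 30.2] F deck [-2.1  0.5 -2.2] w mm 46.2 rotvec err [ 0.001  0.    -0.001] j [-0.1  -0.44  2.02 -0.05  1.04  0.09]
```

>>> arm_command --pt "0 0 0.1 0 0 0 -1" --pt "0 0 0.05 0 0 0 -1" --pt "0 0 0 0 0 0 -1"

```text
t: 13.85
position: [0.5619, -0.0381, 0.1063]
orientation: [2.618, -0.0, 1.385]
wrist_force: [-4.4, -0.3, -1.0]
gripper_width: 0.526
grip_force: 30.0
```

```bash
python3 st.py
```

```text
t 13.85 deck mm [-0.8  0.3 27.8] F deck [-4.2 -1.1  1.2] w mm 46.3 rotvec err [ 0.     0.    -0.001] j [-0.1  -0.44  2.02 -0.05  1.03  0.09]
```

>>> arm_command --pt "0 0 0.05 0 0 0 -1" --pt "0 0 0 0 0 0 0.4" --pt "0 0 0 0 0 0 0.4" --pt "0 0 0 0 0 0 0.4" --pt "0 0 0 0 0 0 0.4"

```text
t: 14.35
position: [0.563, -0.0383, 0.106]
orientation: [2.616, -0.0, 1.385]
wrist_force: [-0.2, 0.3, 0.1]
gripper_width: 0.699
grip_force: 0.0
```

```bash
python3 st.py;python3 - <<'E'
from h import *
W=[(0,0,108),(45,30,224),(45,155,224),(0,155,224),(0,58,224)]
s=None
for w,n in zip(W,(6,7,7,4,12)):
    P=deckpose(w); rows(*P,n,s); s=P; print(P[0].round(3))
E
```

```text
t 14.35 deck mm [-0.   0.3 27. ] F deck [-0.2  0.3  0.2] w mm 61.6 rotvec err [ 0.002  0.    -0.001] j [-0.1  -0.43  2.02 -0.05  1.03  0.09]
6 x [-0.003, 0.001, -0.675] [0.003, 0.0, -0.001]
[ 0.523 -0.031  0.176]
7 x [0.214, 0.321, -0.829] [0.0, 0.0, 0.0]
[0.51  0.002 0.299]
7 x [0.893, 0.0, 0.0] [0.0, 0.0, 0.0]
[0.533 0.125 0.299]
4 x [0.0, -0.562, 0.0] [0.0, 0.0, 0.0]
[0.495 0.132 0.277]
12 x [-0.404, 0.0, 0.0] [0.0, 0.0, 0.0]
[0.477 0.037 0.277]
```

>>> arm_command --pt "0 0 -0.3 0 0 0 0.4" --pt "0 0 -0.6 0 0 0 0.4" --pt "0 0 -0.8 0 0 0 0.4" --pt "0 0 -0.8 0 0 0 0.4" --pt "0 0 -0.8 0 0 0 0.4" --pt "0 0 -0.8 0 0 0 0.4"

```text
t: 14.95
position: [0.5217, -0.0305, 0.1783]
orientation: [2.615, -0.0, 1.385]
wrist_force: [0.3, -0.3, -0.3]
gripper_width: 0.7
grip_force: 0.0
```

>>> arm_command --pt "0.214 0.32 -0.83 0 0 0 -1" --pt "0.214 0.32 -0.83 0 0 0 -1" --pt "0.214 0.32 -0.83 0 0 0 -1" --pt "0.214 0.32 -0.83 0 0 0 -1" --pt "0.214 0.32 -0.83 0 0 0 -1" --pt "0.214 0.32 -0.83 0 0 0 -1" --pt "0.214 0.32 -0.83 0 0 0 -1"

```text
t: 15.65
position: [0.508, 0.0026, 0.3015]
orientation: [2.615, -0.001, 1.385]
wrist_force: [0.3, -0.2, -1.2]
gripper_width: 0.1
grip_force: 0.0
```

```bash
python3 st.py
```

```text
t 15.65 deck mm [ 44.4  30.4 227.1] F deck [-0.3 -0.1 -1.2] w mm 8.8 rotvec err [ 0.003  0.    -0.001] j [-0.   -0.59  1.78 -0.09  1.43  0.17]
```

>>> arm_command --pt "0.9 0 0 0 0 0 -1" --pt "0.9 0 0 0 0 0 -1" --pt "0.9 0 0 0 0 0 -1" --pt "0.9 0 0 0 0 0 -1" --pt "0.9 0 0 0 0 0 -1" --pt "0.9 0 0 0 0 0 -1" --pt "0.9 0 0 0 0 0 -1"

```text
t: 16.35
position: [0.5315, 0.1269, 0.3008]
orientation: [2.615, -0.001, 1.385]
wrist_force: [0.9, -0.0, 0.5]
gripper_width: 0.006
grip_force: 0.0
```

>>> arm_command --pt "0 -0.56 0.04 0 0 0 -1" --pt "0 -0.56 0.04 0 0 0 -1" --pt "0 -0.56 0.04 0 0 0 -1" --pt "0 -0.56 0.04 0 0 0 -1" --pt "0 0 0 0 0 0 -1"

```text
t: 16.85
position: [0.494, 0.1328, 0.2733]
orientation: [2.618, 0.0, 1.385]
wrist_force: [0.8, 0.6, 0.1]
gripper_width: 0.005
grip_force: 0.0
```

```bash
python3 st.py; python3 - <<'E'
from h import *
p=np.load("p.npy")
im=env.get_image("top");sd=env.get_image("side"); C=np.zeros((600,800,3),np.uint8)
for j,(i,c) in enumerate(((im,(0,0,40)),(sd,(0,60,80)))):
    q=proj(i,dk(p,c))[0].astype(int); print(q)
    C[:,j*400:j*400+400]=cv2.resize(np.ascontiguousarray(i["color"][q[1]-60:q[1]+60,q[0]-40:q[0]+40,::-1]),None,fx=5,fy=5,interpolation=3)
cv2.imwrite("pics/i.png",C)
E
```

```text
t 16.85 deck mm [ -2.3 155.8 221.5] F deck [ 0.6  0.7 -0.3] w mm 0.5 rotvec err [ 0.     0.001 -0.001] j [ 0.36 -0.54  1.8  -0.27  1.43  0.52]
[366 220]
[340 169]
```

View pics/i.png

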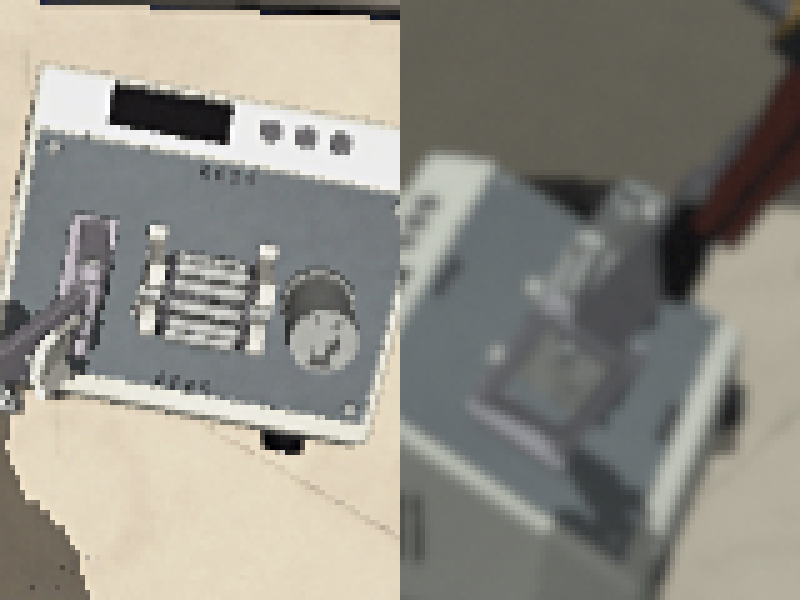

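The top crop shows the drum seated square between the cheeks: rollers at x 170–255, left axle stub at (138,305), cheeks at x 155 and 262. In the side crop the closed fingers are at (750,150), to the left of the keeper tab. Next I'll push the keeper over.

>>> arm_command --pt "-0.4 0.01 0 0 0 0 -1" --pt "-0.4 0.01 0 0 0 0 -1" --pt "-0.4 0.01 0 0 0 0 -1" --pt "-0.4 0.01 0 0 0 0 -1" --pt "-0.4 0.01 0 0 0 0 -1" --pt "-0.4 0.01 0 0 0 0 -1"

```text
t: 17.55
position: [0.4874, 0.0848, 0.2748]
orientation: [2.617, -0.0, 1.385]
wrist_force: [0.0, -0.2, 0.5]
gripper_width: 0.005
grip_force: 0.2
```

>>> arm_command --pt "-0.4 0 0 0 0 0 -1" --pt "-0.4 0 0 0 0 0 -1" --pt "-0.4 0 0 0 0 0 -1" --pt "-0.4 0 0 0 0 0 -1" --pt "-0.4 0 0 0 0 0 -1" --pt "-0.4 0 0 0 0 0 -1" --pt "-0.4 0 0 0 0 0 -1"

```text
t: 18.25
position: [0.4779, 0.03, 0.2784]
orientation: [2.61, -0.001, 1.385]
wrist_force: [-1.2, -0.1, 7.8]
gripper_width: 0.004
grip_force: 4.2
```

```bash
python3 st.py
```

```text
t 18.25 deck mm [  3.   51.8 224.4] F deck [ 2.9 -0.3  7.4] w mm 0.4 rotvec err [ 0.008 -0.001 -0.002] j [ 0.08 -0.69  1.88 -0.13  1.43  0.25]
```

>>> arm_command --pt "0 -0.1 -0.3 0 0 0 -1" --pt "-0.1 0 -0.2 0 0 0 -1" --pt "-0.3 0 0 0 0 0 -1" --pt "-0.3 0 0 0 0 0 -1" --pt "-0.3 0 0 0 0 0 -1" --pt "0 0 0 0 0 0 -1"

```text
t: 18.85
position: [0.4667, 0.0114, 0.282]
orientation: [2.617, 0.0, 1.384]
wrist_force: [0.2, -0.4, -0.3]
gripper_width: 0.007
grip_force: 0.0
```

```bash
python3 st.py; python3 - <<'E'
from h import *
p=np.load("p.npy")
im=env.get_image("top");sd=env.get_image("side")
cv2.imwrite("pics/jt.png",im["color"][:,:,::-1]);cv2.imwrite("pics/js.png",sd["color"][:,:,::-1])
k=lambda a,rr,o,x=0:(x,62-rr*np.cos(a)+o*np.sin(a),64+rr*np.sin(a)+o*np.cos(a))
for a in(1.4,.8,.09): 
  for n,i in(("top",im),("side",sd)):
    q=proj(i,dk(p,[k(a,165,3),k(a,90,5),k(a,122,40)])); print(a,n,[(u.round(0).tolist(),i["color"][int(u[1]+.5),int(u[0]+.5)].tolist()) for u in q])
E
```

```text
t 18.85 deck mm [ -1.8  31.5 231.3] F deck [ 0.1 -0.3 -0.4] w mm 0.6 rotvec err [ 0.001  0.001 -0.002] j [ 0.03 -0.72  1.89 -0.11  1.46  0.2 ]
1.4 top [([351.0, 252.0], [32, 26, 25]), ([346.0, 236.0], [17, 17, 20]), ([332.0, 241.0], [226, 212, 189])]
1.4 side [([383.0, 114.0], [40, 26, 26]), ([361.0, 144.0], [89, 90, 93]), ([368.0, 138.0], [88, 85, 78])]
0.8 top [([390.0, 250.0], [222, 208, 185]), ([366.0, 236.0], [50, 21, 18]), ([365.0, 245.0], [31, 32, 36])]
0.8 side [([379.0, 110.0], [75, 70, 64]), ([360.0, 140.0], [102, 103, 107]), ([372.0, 124.0], [117, 118, 121])]
0.09 top [([408.0, 235.0], [228, 215, 191]), ([378.0, 228.0], [193, 192, 183]), ([390.0, 237.0], [165, 165, 160])]
0.09 side [([358.0, 133.0], [144, 145, 149]), ([350.0, 150.0], [147, 148, 153]), ([362.0, 132.0], [86, 89, 87])]
```

>>> arm_command --pt "0 0.3 -0.2 0 0 0 -1" --pt "0 0.3 0 0 0 0 -1" --pt "0 0 0 0 0 0 -1" --pt "0 0 0 0 0 0 -1" --pt "0 0 0 0 0 0 -1" --pt "0 0 0 0 0 0 -1" --pt "0 0 0 0 0 0 -1" --pt "0 0 0 0 0 0 -1"

```text
t: 19.75
position: [0.475, 0.0107, 0.2919]
orientation: [2.617, -0.0, 1.385]
wrist_force: [-0.6, 0.2, 0.2]
gripper_width: 0.006
grip_force: 0.0
```

```bash
python3 st.py; python3 - <<'E'
from h import *
a=cv2.imread("pics/jt.png"); im=env.get_image("top"); c=np.ascontiguousarray(im["color"][:,:,::-1])
sd=env.get_image("side"); b=cv2.imread("pics/js.png"); d=np.ascontiguousarray(sd["color"][:,:,::-1])
for u,v in((a,c),(b,d)):
    m=(np.abs(u.astype(int)-v).max(2)>40); y,x=np.where(m); print(m.sum(),x.min(),x.max(),y.min(),y.max())
# knob dark blob in the top view near expected
p=np.load("p.npy")
k=lambda a,rr,o,x=0:(x,62-rr*np.cos(a)+o*np.sin(a),64+rr*np.sin(a)+o*np.cos(a))
q=proj(im,dk(p,[k(.09,122,40),k(.09,165,3)])).round(1); print(q)
x,y=q[0].astype(int); print(im["color"][y-8:y+9,x-8:x+26:2].max(2))
E
```

```text
t 19.75 deck mm [ 10.3  32.3 235.7] F deck [-0.4  0.1  0.5] w mm 0.5 rotvec err [ 0.001  0.    -0.001] j [ 0.02 -0.69  1.86 -0.1   1.46  0.19]
3669 303 413 217 399
2145 336 617 0 234
[[390.4 237.1]
 [408.1 234.6]]
[[197 197 159 173 184 182 193 200 126  66 102 137 152 234 229 228 226]
 [195 198 152 138  55  82 144 121 201 198 143  91  82 151 231 228 226]
 [197 197 170  31   9  15  36  26 207 200 192 193 183 128 196 231 230]
 [193 197 183   5   6   8   4   1 207 196 194 200 188 199 204 173 229]
 [197 201 189   6   7   8   8   7 157 189 191 193 194 198 188 151 230]
 [213 203  73   8   5   9  15  12 153 188 185 189 192 195 193 188 231]
 [124  66   8   7  10  18  22  12 152 189 189 187 184 188 182 183 230]
 [125   0   6  11  17  21  21   7 149 191 188 190 188 189 178 196 229]
 [132   6  14  17  21  17  11  62 162 201 189 188 189 190 186 183 228]
 [131  12  17  21  15  10  65 122 126 151 169 195 190 190 157 197 228]
 [132  10  22  14  12  64 123 125 124 235 226 223 166 191 115 179 229]
 [127   2  13  13  60 122 121 104 117 235 230 228 229 224 174 212 228]
 [135  73   5 121 120 124 105 162 122 233 229 227 229 229 229 228 227]
 [238 188 139 139 120 120 124 177 135 208 228 227 228 228 229 228 227]
 [235 235 238 238 209 115 116 121 163 207 228 226 227 228 228 227 228]
 [235 234 233 234 236 234 177 156 177 189 228 228 227 228 227 228 226]
 [215 238 238 232 231 231 230 230 230 215 228 227 227 228 227 227 227]]
```

```bash
python3 - <<'E'
from h import *
im=env.get_image("top"); c=im["color"][222:252,375:415]; np.save("knob.npy",c)
g=np.clip((c.astype(float)/255)**.6*255*1.2,0,255).astype(np.uint8)
A=cv2.resize(np.ascontiguousarray(g[:,:,::-1]),None,fx=14,fy=14,interpolation=0)
cv2.imwrite("pics/k.png",A)
E
```

```text
(no output)
```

View pics/k.png

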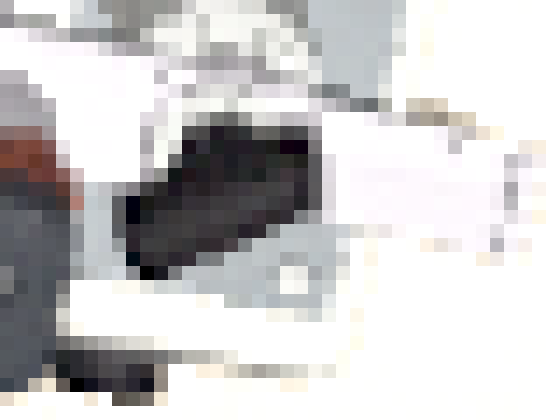

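The crop shows the keeper bar lying flat and the knob's black bar grip, its top face running from about crop (133,240) to (310,175), i.e. pixels (384.0,238.6) to (396.6,234.0). I'll cast these onto the plane of the grip's top.

```bash
python3 - <<'E'
from h import *
im=env.get_image("top"); p=np.load("p.npy"); M=deckR(p[2]); a=.09
k=lambda a,rr,o,x=0:(x,62-rr*np.cos(a)+o*np.sin(a),64+rr*np.sin(a)+o*np.cos(a))
n=M@[0,np.sin(a),np.cos(a)]; c=dk(p,k(a,122,40))[0]
E=[]
for q in((384.0,238.6),(396.6,234.0),(384.1,241.2),(397.4,236.1),(383.5,237),(395.8,231.9)):
    o,v=ray(im,q); w=o+v*((c-o)@n)/(v@n); E.append(M.T@(w-[p[0],p[1],.08])*1e3); print(E[-1].round(1))
print("exp",k(a,122,40),"mid",(E[0]+E[1])/2,"len",np.linalg.norm(E[0]-E[1]))
d=E[0]-E[1]; th=np.arctan2(d[1],-d[0]); print("theta from dir",np.arctan2(-d[1],d[0]),np.arctan2(d[1],-d[0]))
E
```

```text
[ -7.4 -42.  113.5]
[ 11.3 -68.2 115.9]
[-14.  -43.6 113.7]
[  6.4 -71.2 116.2]
[ -3.6 -40.  113.4]
[ 16.1 -65.2 115.6]
exp (0, np.float64(-55.91109145954286), np.float64(114.80329232263712)) mid [  1.92972119 -55.09071135 114.72925811] len 32.28592632877382
theta from dir -2.1889815458331836 0.9526111077566096
```

```bash
python3 - <<'E'
from h import *
def kp(P,phi): 
    P0,R0=deckpose(P); g=P0+R0.apply([0,0,.003]); Rt=R0*R.from_rotvec([0,0,-phi]); return g-Rt.apply([0,0,.003]),Rt
A=kp((0,-57,150),.62); rows(*A,9); rows(*kp((0,-57,107),.62),5,A); print(A[0])
E
```

```text
9 x [-0.469, -0.193, 0.476] [0.001, 0.001, -0.46]
5 x [0.0, -0.0, 0.43] [0.0, 0.0, 0.0]
[ 0.49204291 -0.08330856  0.21250189]
```

>>> arm_command --pt "-0.47 -0.19 0.48 0 0 -0.46 -0.1" --pt "-0.47 -0.19 0.48 0 0 -0.46 -0.1" --pt "-0.47 -0.19 0.48 0 0 -0.46 -0.1" --pt "-0.47 -0.19 0.48 0 0 -0.46 -0.1" --pt "-0.47 -0.19 0.48 0 0 -0.46 -0.1" --pt "-0.47 -0.19 0.48 0 0 -0.46 -0.1" --pt "-0.47 -0.19 0.48 0 0 -0.46 -0.1" --pt "-0.47 -0.19 0.48 0 0 -0.46 -0.1"

```text
t: 20.75
position: [0.4886, -0.0729, 0.2194]
orientation: [2.684, 0.267, 1.878]
wrist_force: [-0.1, -0.4, 0.3]
gripper_width: 0.453
grip_force: 0.0
```

>>> arm_command --pt "-0.47 -0.19 0.48 0 0 -0.46 -0.1" --pt "0 0 0 0 0 0 -0.1" --pt "0 0 0 0 0 0 -0.1"

```text
t: 21.05
position: [0.4928, -0.0835, 0.2122]
orientation: [2.701, 0.294, 1.937]
wrist_force: [-0.9, 0.2, 0.7]
gripper_width: 0.447
grip_force: 0.0
```

```bash
cat >> h.py <<'E'
def kp(P,phi): 
    P0,R0=deckpose(P); g=P0+R0.apply([0,0,.003]); Rt=R0*R.from_rotvec([0,0,-phi]); return g-Rt.apply([0,0,.003]),Rt
E
python3 st.py; python3 -c "
from h import *
rows(*kp((0,-57,107),.62),6)"
```

```text
t 21.05 deck mm [  0.5 -57.  149.4] F deck [-0.4  0.   1.1] w mm 39.3 rotvec err [0.    0.001 0.617] j [-0.26 -0.67  1.99  0.04  1.3  -0.69]
6 x [0.003, -0.003, 0.353] [0.0, 0.001, -0.003]
```

>>> arm_command --pt "0 0 0.35 0 0 0 -0.1" --pt "0 0 0.35 0 0 0 -0.1" --pt "0 0 0.35 0 0 0 -0.1" --pt "0 0 0.35 0 0 0 -0.1" --pt "0 0 0.35 0 0 0 -0.1" --pt "0 0 0.35 0 0 0 -0.1" --pt "0 0 0 0 0 0 -0.1"

```text
t: 21.75
position: [0.5134, -0.0873, 0.1742]
orientation: [2.703, 0.294, 1.94]
wrist_force: [0.2, -0.1, -0.6]
gripper_width: 0.449
grip_force: 0.0
```

>>> arm_command --pt "0 0 0 0 0 0 -1" --pt "0 0 0 0 0 0 -1" --pt "0 0 0 0 0 0 -1" --pt "0 0 0 0 0 0 -1" --pt "0 0 0 0 0 0 -1"

```text
t: 22.25
position: [0.512, -0.0886, 0.175]
orientation: [2.707, 0.296, 1.94]
wrist_force: [-9.2, -4.2, 0.6]
gripper_width: 0.168
grip_force: 30.1
```

```bash
python3 st.py; python3 -c "
from h import *
print(env.read_state()['moment'],env.read_state()['grip_force'])"
```

```text
t 22.25 deck mm [ -1.  -58.5 107.3] F deck [-6.8 -5.8  4.7] w mm 14.8 rotvec err [-0.004  0.003  0.62 ] j [-0.26 -0.6   2.01  0.03  1.21 -0.7 ]
[-0.68018601  1.60576879 -0.45467875] 30.102992280735634
```

>>> arm_command --pt "0 -0.1 0 0 0 0 -1" --pt "0 0 0 0 0 -0.4 -1" --pt "0 0 0 0 0 -0.4 -1" --pt "0 0 0 0 0 -0.4 -1" --pt "0 0 0 0 0 0 -1"

```text
t: 22.75
position: [0.5118, -0.0886, 0.1751]
orientation: [2.759, 0.368, 2.114]
wrist_force: [-1.1, -1.9, -0.4]
gripper_width: 0.171
grip_force: 30.1
```

```bash
cat >> st.py <<'E'
print("Mtool",r.inv().apply(s["moment"]).round(2),"Ftool",r.inv().apply(s["wrist_force"]).round(1),"grip",round(s["grip_force"],1),"theta~",round(np.pi/2-(r.inv()*deckpose((0,0,0))[1]).as_rotvec()[2],3))
E
python3 st.py
```

```text
t 22.75 deck mm [ -1.  -58.6 107.5] F deck [-0.8 -2.1  0.1] w mm 15.0 rotvec err [0.    0.002 0.8  ] j [-0.26 -0.61  2.02  0.04  1.21 -0.88]
Mtool [0.65 0.06 0.02] Ftool [-0.9 -2.1 -0.1] grip 30.1 theta~ 0.77
```

>>> arm_command --pt "0 0 0.08 0 0 -0.5 -1" --pt "0 0 0 0 0 -0.5 -1" --pt "0 0 0 0 0 -0.5 -1" --pt "0 0 0 0 0 -0.5 -1" --pt "0 0 0 0 0 -0.5 -1" --pt "0 0 0 0 0 0 -1"

```text
t: 23.35
position: [0.5126, -0.0888, 0.1741]
orientation: [2.923, 0.481, 2.507]
wrist_force: [-3.5, -1.5, 1.5]
gripper_width: 0.168
grip_force: 41.6
```

```bash
python3 st.py
```

```text
t 23.35 deck mm [ -0.8 -58.6 106.1] F deck [-2.  -2.1  2.9] w mm 14.8 rotvec err [0.    0.002 1.174] j [-0.26 -0.61  2.02  0.04  1.21 -1.25]
Mtool [ 1.03  0.49 -0.01] Ftool [ 1.  -2.7 -2.9] grip 41.6 theta~ 0.396
```

>>> arm_command --pt "0 0 0.05 0 0 -0.4 -1" --pt "0 0 0.05 0 0 -0.4 -1" --pt "0 0 0 0 0 -0.4 -1" --pt "0 0 0 0 0 -0.4 -1" --pt "0 0 0 0 0 0 -1"

```text
t: 23.85
position: [0.5141, -0.0887, 0.1715]
orientation: [3.051, 0.518, 2.776]
wrist_force: [5.6, -1.6, -2.8]
gripper_width: 0.137
grip_force: 63.4
```

```bash
python3 st.py
```

```text
t 23.85 deck mm [ -0.8 -58.3 103.1] F deck [ 3.6 -0.6 -5.3] w mm 12.1 rotvec err [1.000e-03 2.000e-03 1.413e+00] j [-0.26 -0.6   2.02  0.04  1.2  -1.49]
Mtool [ 0.57 -0.31  0.05] Ftool [-3.6 -0.   5.3] grip 63.4 theta~ 0.158
```

>>> arm_command --pt "0 0 0.1 0 0 -0.3 -1" --pt "0 0 0.1 0 0 -0.2 -1" --pt "0 0 0.1 0 0 0 -1" --pt "0 0 0 0 0 0 -1"

```text
t: 24.25
position: [0.5166, -0.0899, 0.1672]
orientation: [3.096, 0.523, 2.861]
wrist_force: [-3.3, -4.7, 2.0]
gripper_width: 0.133
grip_force: 49.1
```

```bash
python3 st.py
```

```text
t 24.25 deck mm [ -0.8 -59.   98.1] F deck [-1.1 -5.2  2.9] w mm 11.7 rotvec err [-1.000e-03  3.000e-03  1.488e+00] j [-0.26 -0.59  2.02  0.04  1.19 -1.57]
Mtool [0.91 0.55 0.07] Ftool [ 0.6 -5.3 -2.9] grip 49.1 theta~ 0.083
```

>>> arm_command --pt "0 -0.05 0.02 0 0 0.4 -1" --pt "0 0 0 0 0 0.5 -1" --pt "0 0 0.01 0 0 0.5 -1" --pt "0 0 0.01 0 0 0.5 -1" --pt "0 0 0.01 0 0 0.5 -1" --pt "0 0 0.01 0 0 0.5 -1" --pt "0 0 0 0 0 0 -1"

```text
t: 24.95
position: [0.5167, -0.0906, 0.1665]
orientation: [2.862, 0.45, 2.372]
wrist_force: [-7.3, -2.9, 3.1]
gripper_width: 0.129
grip_force: 49.3
```

```bash
python3 st.py
```

```text
t 24.95 deck mm [ -0.8 -59.6  97.3] F deck [-4.2 -4.2  6. ] w mm 11.4 rotvec err [0.    0.002 1.051] j [-0.26 -0.59  2.02  0.04  1.19 -1.13]
Mtool [0.87 0.49 0.01] Ftool [ 1.6 -5.8 -6. ] grip 49.3 theta~ 0.52
```

>>> arm_command --pt "0 -0.05 0 0 0 0.5 -1" --pt "0 0 0 0 0 0.5 -1" --pt "0 0 0 0 0 0.5 -1" --pt "0 0 0 0 0 0.5 -1" --pt "0 0 0 0 0 0.5 -1" --pt "0 0 0 0 0 0.5 -1" --pt "0 0 0 0 0 0 -1"

```text
t: 25.65
position: [0.5163, -0.091, 0.1664]
orientation: [2.696, 0.288, 1.921]
wrist_force: [-5.3, -2.1, 3.4]
gripper_width: 0.133
grip_force: 49.2
```

```bash
python3 st.py
```

```text
t 25.65 deck mm [ -1.2 -60.1  97.4] F deck [-2.5 -3.   5.3] w mm 11.7 rotvec err [0.001 0.001 0.601] j [-0.26 -0.59  2.02  0.04  1.19 -0.69]
Mtool [0.69 0.22 0.03] Ftool [-1.1 -3.7 -5.3] grip 49.2 theta~ 0.97
```

>>> arm_command --pt "0 -0.02 0 0 0 0.5 -1" --pt "0 0 0 0 0 0.5 -1" --pt "0 0 0 0 0 0.5 -1" --pt "0 0 0 0 0 0.5 -1" --pt "0 0 0 0 0 0.5 -1" --pt "0 0 0 0 0 0.5 -1" --pt "0 0 0 0 0 0 -1"

```text
t: 26.35
position: [0.516, -0.0911, 0.1661]
orientation: [2.622, 0.076, 1.517]
wrist_force: [-5.8, -1.5, 2.7]
gripper_width: 0.137
grip_force: 49.2
```

```bash
python3 st.py
```

```text
t 26.35 deck mm [ -1.6 -60.3  97.3] F deck [-3.3 -2.5  5.1] w mm 12.1 rotvec err [0.001 0.    0.151] j [-0.26 -0.59  2.02  0.04  1.19 -0.24]
Mtool [ 0.66 -0.22 -0.01] Ftool [-2.  -3.7 -5.1] grip 49.2 theta~ 1.42
```

>>> arm_command --pt "0 0 0 0 0 0.4 -1" --pt "0 0 0 0 0 0.4 -1" --pt "0 0 0 0 0 0.4 -1" --pt "0 0 0 0 0 0 -1"

```text
t: 26.75
position: [0.5158, -0.0907, 0.1659]
orientation: [2.618, -0.014, 1.363]
wrist_force: [-5.5, -1.8, 3.2]
gripper_width: 0.148
grip_force: 42.5
```

```bash
python3 st.py
```

```text
t 26.75 deck mm [ -1.9 -59.9  97.2] F deck [-2.8 -2.7  5.3] w mm 13.0 rotvec err [ 0.001 -0.    -0.028] j [-0.26 -0.59  2.02  0.04  1.19 -0.06]
Mtool [ 0.9  -0.05 -0.57] Ftool [-2.8 -2.7 -5.3] grip 42.5 theta~ 1.599
```

>>> arm_command --pt "0 0 0 0 0 -0.3 -1" --pt "0 0 0 0 0 0 -0.2" --pt "0 0 0 0 0 0 -0.2" --pt "0 0 0 0 0 0 -0.2" --pt "0 0 0 0 0 0 -0.2"

```text
t: 27.25
position: [0.5161, -0.0909, 0.1648]
orientation: [2.618, 0.009, 1.403]
wrist_force: [0.2, 0.7, -0.8]
gripper_width: 0.396
grip_force: 0.0
```

```bash
python3 st.py
```

```text
t 27.25 deck mm [ -2.2 -60.1  96.2] F deck [-0.3  0.7 -0.7] w mm 34.8 rotvec err [ 0.    -0.     0.019] j [-0.26 -0.59  2.02  0.04  1.19 -0.1 ]
Mtool [ 0.16 -0.04  0.02] Ftool [ 0.7 -0.3  0.7] grip 0.0 theta~ 1.552
```

Released cleanly. I'll retract to the right, clear of everything, and check by colour mask where the knob and keeper are.

>>> arm_command --pt "0 0 -0.5 0 0 0 -0.2" --pt "0 0 -0.8 0 0 0 -0.2" --pt "0 0 -0.8 0 0 0 -0.2" --pt "0 0 -0.8 0 0 0 -0.2" --pt "0 0 -0.8 0 0 0 -0.2" --pt "-0.5 0 -0.5 0 0 0 -0.2" --pt "-0.9 0 0 0 0 0 -0.2" --pt "-0.9 0 0 0 0 0 -0.2"

```text
t: 28.05
position: [0.4669, -0.1288, 0.2399]
orientation: [2.615, 0.01, 1.404]
wrist_force: [0.7, 0.1, -0.9]
gripper_width: 0.401
grip_force: 0.0
```

>>> arm_command --pt "-0.9 -0.3 0 0 0 0 -0.2" --pt "-0.9 -0.3 0 0 0 0 -0.2" --pt "-0.9 -0.3 0 0 0 0 -0.2" --pt "-0.9 -0.3 0 0 0 0 -0.2" --pt "0 0 0 0 0 0 -0.2" --pt "0 0 0 0 0 0 -0.2"

```text
t: 28.65
position: [0.4345, -0.1964, 0.2276]
orientation: [2.617, 0.01, 1.402]
wrist_force: [-0.2, -0.4, 0.2]
gripper_width: 0.4
grip_force: 0.0
```

```bash
python3 - <<'E'
from h import *
im=env.get_image("top"); sd=env.get_image("side"); p=np.load("p.npy"); M=deckR(p[2])
c=im["color"]; x0,y0=370,212; m=(c[y0:250,x0:412].max(2)<45).astype(np.uint8)
n,l,st,ce=cv2.connectedComponentsWithStats(m); 
for i in range(1,n):
    if st[i,4]>8:
        rr=cv2.minAreaRect(np.argwhere(l==i)[:,::-1].astype(np.float32)); pts=cv2.boxPoints(rr)
        print(st[i],ce[i]+[x0,y0],rr)
T=[(s*6,-60+t*18,z) for z in(80,104) for s,t in((-1,-1),(-1,1),(1,-1),(1,1))]
print("expected knob hull (turn 1.5)",proj(im,dk(p,T)).min(0),proj(im,dk(p,T)).max(0),proj(im,dk(p,T)).mean(0))
a=cv2.imread("pics/top0.png")[:,:,::-1]
for nme,q in(("vials/cone",(slice(195,225),slice(245,290))),("bottle",(slice(135,185),slice(243,285)))):
    print(nme,np.abs(c[q].astype(int)-a[q]).max())
for r in c[226:246,380:404].max(2): print(' '.join(f"{v:3d}" for v in r))
E
```

```text
[ 14  17  15  10 107] [391.07476636 233.78504673] ((21.14024543762207, 21.23780632019043), (14.466531753540039, 8.61366081237793), 6.34019136428833)
[ 9 34  7  4 22] [381.86363636 247.90909091] ((12.0, 35.5), (3.0, 6.0), 90.0)
expected knob hull (turn 1.5) [383.41764383 227.81195768] [399.74587956 238.98329581] [391.48634864 233.3686571 ]
vials/cone 9
bottle 9
194 193 193 194 194 194 197 200 211  92 174 162 121 131 153 124 139  82 128 127 129 128 133 198
195 195 196 195 196 194 161 132 159 187 185 183 180 176 149 201 194 169 127 106  64  73 143 241
196 197 197 195 197 198 140 139 179 105 104  69  77 148 182 189 130 202 194 193 197 185 182 193
195 195 196 198 200 164 175 180 101  21  28  15  18  50 149 182 122 201 199 198 199 197 196 194
194 194 196 202 206  48  59  74  22  10  15  15  14  17  83 189 136 200 195 194 194 195 194 196
198 197 198 200  66   0   6  12   8   7  10  10  10   6  20  63  69 161 198 191 189 190 191 192
196 195 198 203   7   3   8   7  10   9  11  10   9   9   9   9  14  41  79 199 190 187 185 186
122 128 164 172  15   5  14  12  12  11   8  10  11  11  10   8  
[... 482 characters left out ...]
  30  62 140 199 212 210 229
127 129 128 126 125 126 125 125 127 128 125 123 123 125 122 122 124 121 124 168 237 196 228 227
123 126 124 123 122 121 122 122 125 125 124 123 123 125 123  99 106 125 119 131 235 188 229 228
 92 116 134 145 118 119 119 119 120 123 123 123 122 119 105 176 163 100 122 165 233 215 229 227
235 237 238 183 186 161 141 145 136 117 117 121 120 119 125 186 179 124 135 192 209 208 228 227
235 235 236 234 234 236 237 239 237 185 210 122 116 129 116 122 121 120 164 234 207 229 228 227
239 237 236 235 235 235 233 234 234 233 236 234 235 236 179 182 156 140 176 225 190 231 228 228
182 207 214 240 239 241 237 235 232 231 231 230 232 232 231 231 231 231 231 224 215 230 229 226
```

```bash
python3 -c "
from plant import env
print(env.job_done())"
```

```text
the job is handed in; nothing more can be done
None
```

The largest roller head is seated in both slots, the keeper is over it, and the knob dropped into the thread and was turned clockwise to its stop; I handed in at about 29 s with the wash bottle, vials and cone unmoved, but no verdict came back.

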